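# Count along the sorter rail, then push the carton into the third gap

### The arm

A 6-joint arm with a two-finger parallel gripper is mounted at the origin on the work surface. World frame = base frame: x ahead of the robot, y to its left, z up, the work surface at z = 0. Lengths are in m, angles in rad, forces in N, time in s.
With the tool pointing down it reaches from about 0.325 to 0.9 m from the base axis. Payload 3.5 kg.
Tool frame: the origin (TCP) lies midway between the tips of the shut fingers; the grasp point (between the pads) lies 19 mm behind it; x points along the fingers, y is the direction in which the jaws open and shut, and the axes are right-handed (so a half turn about x gives the same grasp; the last joint's range is limited). The gripper opens to 85 mm and grips with 20 to 120 N. Pads are 22 mm wide; open, the fingers measure 114 mm over their backs; the gripper's body (76 mm by 85 mm) begins 54 mm behind the grasp point. The pads swing forward as they close: fully open they stand 13 mm farther back than shut.
Start: joints at [-1.381, 0.276, -0.026, 1.268, 0, 1.467], TCP at [0.18, -0.598, 0.231] pointing down, gripper open.
Joint ranges: [-3.12, 3.12], [-0.85, 1.88], [-1.08, 1.24], [-1.95, 2.15], [-1.57, 1.53], [-3.14, 3.14]. Speed limits (rad/s): [2.57, 2.57, 3.14, 3.14, 3.14, 3.14].

### API

Orientations are given as a unit quaternion [x, y, z, w].
In Python, from workcell import arm, viewer gives the robot as it stands.
- The arm moves only by the tool move_arm, never from a script. Its argument "increments" is a list that holds one entry, the list of rows, each a list of 5 numbers: the shift along the tool's x, y, z in mm, then the turn about the tool's x in degrees, then the opening, from 0 (shut) to 1 (fully open). A call has 1 to 12 rows; each row is the pose to reach, as a shift and turn from the pose measured when the call began, along the tool's axes at that moment; what a row does not reach only later rows make up. A row lasts 1/10 s, in which the tool goes at most 50 mm and 8.59 degrees, less where a joint would pass 70% of its speed; a pose out of reach is approached as far as the arm can. A call with a gripper value outside its range is refused whole. The fingers move at their own pace and stop on an object; "force" is the grip in N (left out, the last holds). Time passes only in rows, so rows that repeat a pose let the fingers close. It gives the time, the measured TCP pose, the force and the opening at its end, in the units of the state.
- arm.sense(): the state, without advancing time (a new reading comes with each control period).
- viewer.snapshot(name): name is "side" or "top"; returns a dict with "color" (480x640x3 uint8, red, green, blue), "depth" (480x640 float32, m along the optical axis (not along the pixel's ray), 0 where there is no reading), "camera_matrix" (3x3 intrinsics, pixels), "origin" and "orientation" of the camera in the world. Camera axes: x right, y up, looking along -z (the intrinsics and any distortion apply to the point x, -y, -z); pixel columns grow to the right and rows downward; lengths in m; the calibration is good to about 2 mm. A picture is of the moment at which its call begins.
- arm.close_job(): hands the job in, once; it reports no verdict.
The state is a dict: "time": time; "joint_positions": joint angles; "dq": joint speeds; "effort": joint torques, N m; "tool_pos": TCP position; "tcp_rot": TCP orientation; "wrist_force": force on the tool from outside, world axes, zero at the start; "wrist_torque": the same for the moment, N m; "finger_gap": opening from 0.0 (shut) to 1.0 (fully open).
Only numpy, scipy, OpenCV 4.12 (cv2) and the standard library are available. Lean on these libraries where they do the work, as an engineer would, in place of code of your own. Each camera call takes 0.05 s, during which the arm holds its last target.

### The job

Starting at the sorter's tall end plate, count the gaps by running a fingertip along the rail on top of the back panel, touching it over the first, then the second, then the third gap and no further. Then push the white carton along the bench into that third gap until it is fully home against the back panel, and let go. Only push it: do not lift it, and leave the other things where they are.

Things in the scene. Friction and masses are not known exactly. Their poses are not given: they have to be found in the camera images.
- sorter: Fixed aluminium sorter; four gaps side by side, open on top and in front (towards the robot), the bench their floor. Plates 4 mm thick, 50 mm high, every 76 mm at y = -152 to 152: gaps 72 mm wide, middles at y = 114, 38, -38, -114. Origin: on the bench, middle of the plates' front edges; x into the gaps, y left seen from the robot, z up. Back panel face at x = 76.
- tall_end: Fixed tall end plate, at the sorter's left or right end; counting starts here. 4 mm thick, 50 mm high in front, 110 mm high at the rear (x = 56 to 100), where a flat cap 24 mm wide tops it. Origin on the bench at its front edge, axes parallel to the sorter's. From it to the middle of the first gap 38 mm, second 114, third 190, fourth 266.
- carton_center (a point): Centre of the white carton lying loose on the bench before the sorter: 80 mm along its x, 56 along y, 40 high, about 0.2 kg; the centre is 20 mm above the bench. Fully home in a gap, its centre is at the sorter's x = 36 and it sticks out 4 mm in front.
- rail_a: Dark steel rail section above the rear of the gap that is leftmost seen from the robot: 40 mm long along y, centred on the gap, 20 mm wide (sorter x = 76 to 96). Rigid. Origin: middle of its top face, 66 mm above the bench; axes as the sorter. Four such sections and plain 36 mm pieces between them make one level, flush rail; only touches on the sections count.
- rail_b: Dark steel rail section above the rear of the gap that is second from left seen from the robot: 40 mm long along y, centred on the gap, 20 mm wide (sorter x = 76 to 96). Rigid. Origin: middle of its top face, 66 mm above the bench; axes as the sorter. Four such sections and plain 36 mm pieces between them make one level, flush rail; only touches on the sections count.
- rail_c: Dark steel rail section above the rear of the gap that is third from left seen from the robot: 40 mm long along y, centred on the gap, 20 mm wide (sorter x = 76 to 96). Rigid. Origin: middle of its top face, 66 mm above the bench; axes as the sorter. Four such sections and plain 36 mm pieces between them make one level, flush rail; only touches on the sections count.
- rail_d: Dark steel rail section above the rear of the gap that is rightmost seen from the robot: 40 mm long along y, centred on the gap, 20 mm wide (sorter x = 76 to 96). Rigid. Origin: middle of its top face, 66 mm above the bench; axes as the sorter. Four such sections and plain 36 mm pieces between them make one level, flush rail; only touches on the sections count.
- sorted_a: Bystander: brown cardboard box 68 x 50 x 32 mm lying in the leftmost gap. Origin at the centre of its underside.
- sorted_d: Bystander: brown cardboard box 66 x 44 x 44 mm lying in the rightmost gap. Origin at the centre of its underside.
- tape_roll: Bystander: roll of clear tape lying flat on the bench left of the sorter, 100 mm across, 48 mm high. Origin at the centre of its underside.
- jar: Bystander: jar 56 mm across, 75 mm high, standing on the bench right of the sorter. Origin at the centre of its underside.
Not all that is in view belongs to the job. Leave any purple, red or turquoise look-alike of the part that bears carton_center alone.

How it is judged:
By the outcome, as a careful person would: the job done as asked, in the order asked, and still so for the second after the job is handed in, with the robot touching nothing.
It also fails if it takes over 67 s, if anything falls off the work surface, if the arm or the gripper's body presses on something with over 40 N, if the wrist force passes 120 N, or if a joint passes its speed limit or range.

## Working session

There is one attempt and no reset: what is moved stays moved. The work goes in short steps, Python scripts to look and compute and a tool call to move; the robot and the scene stay as the last step left them, time stands still between calls to the robot, and variables do not carry over. Pictures are saved under pics/ and viewed, and the job is handed in when it is done.

Besides the shell and the picture viewer there is one more tool, called after "Request:" by a JSON object that holds its "method" and its "body". move_arm: Moves the arm, as the interface text tells. Its arguments: {"type":"object","properties":{"increments":{"type":"array"},"force":{"type":"number"}},"required":["increments"]}

```bash
ls; mkdir -p pics; python3 - <<'E'
from workcell import arm, viewer
import cv2, numpy as np
s=arm.sense(); print(s)
for n in ("side","top"):
    d=viewer.snapshot(n); np.savez(f"{n}0.npz",**d)
    cv2.imwrite(f"pics/{n}0.png",d["color"][:,:,::-1]); print(n,d["camera_matrix"],d["origin"],d["orientation"],[k for k in d])
E
```

```text
pics
{'time': 0.0, 'joint_positions': array([-1.38138880e+00,  2.77139997e-01, -2.78975549e-02,  1.26802124e+00,
        1.97095091e-05,  1.46739498e+00]), 'dq': array([ 1.26474187e-04, -8.09051483e-06,  5.55249952e-04, -1.06714212e-03,
        3.04537978e-04, -9.97685921e-05]), 'effort': array([ 8.90762421e-04, -4.45505977e+01,  2.95204335e+01,  1.64053787e-02,
       -6.57109626e-05,  9.87732392e-06]), 'tool_pos': array([ 0.18024675, -0.59761646,  0.23014752]), 'tcp_rot': array([-0.69951428, -0.10395353,  0.69956913, -0.10235461]), 'wrist_force': array([-0.78294804, -0.847032  ,  0.07356858]), 'wrist_torque': array([-0.03457508, -0.05187665,  0.01199865]), 'finger_gap': 1.000600528058176}
side [[580.12548605   0.         320.71094814]
 [  0.         580.12548605 243.24539328]
 [  0.           0.           1.        ]] [-0.21240581  0.70310168  1.0355925 ] [-0.14888237  0.35355621  0.84855363 -0.36440195] ['color', 'depth', 'camera_matrix', 'origin', 'orientation']
top [[451.67933592   0.         318.77202516]
 [  0.         451.67933592 237.73901104]
 [  0.           0.           1.        ]] [0.34939485 0.00959484 1.12332692] [ 0.05536512 -0.05240862 -0.70024888  0.70981656] ['color', 'depth', 'camera_matrix', 'origin', 'orientation']
```

View pics/side0.png

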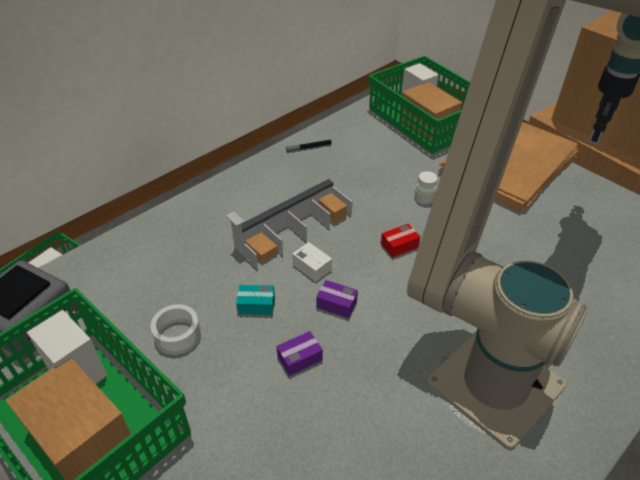

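View pics/top0.png

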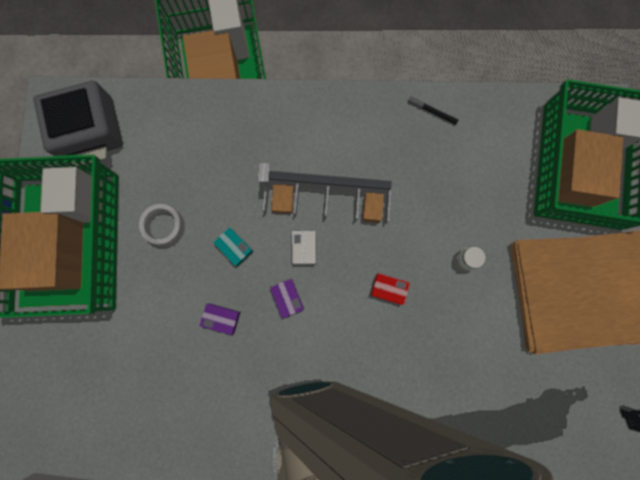

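Side view: the tall end plate is at the sorter's left (side 237,225; top 264,172), with brown boxes in gaps 1 and 4. The white carton is at top (303,248) / side (312,261). Look-alikes in the top view are turquoise (233,247), purple (287,298) and (220,319), and red (390,289). There are also white boxes in the crates and the white jar (472,259). I choose the small white carton in front of the sorter and check it in a crop.

```bash
cat > h.py <<'E'
import numpy as np, cv2
from scipy.spatial.transform import Rotation as R
def load(n): return dict(np.load(n))
def ray(d,u,v):
    K=d["camera_matrix"]; p=np.array([(u-K[0,2])/K[0,0],-(v-K[1,2])/K[1,1],-1.0])
    return R.from_quat(d["orientation"]).apply(p)
def onz(d,u,v,z):
    r=ray(d,u,v); o=d["origin"]; return o+r*(z-o[2])/r[2]
def proj(d,P):
    K=d["camera_matrix"]; q=R.from_quat(d["orientation"]).inv().apply(np.asarray(P)-d["origin"])
    return np.array([K[0,2]+K[0,0]*q[...,0]/-q[...,2],K[1,2]-K[1,1]*q[...,1]/-q[...,2]]).T
def depthpts(d):
    v,u=np.mgrid[:480,:640]; K=d["camera_matrix"]; D=d["depth"]
    p=np.stack([(u-K[0,2])/K[0,0]*D,-(v-K[1,2])/K[1,1]*D,-D],-1)
    return R.from_quat(d["orientation"]).apply(p.reshape(-1,3)).reshape(480,640,3)+d["origin"]
E
python3 - <<'E'
from h import *
for n,(x0,y0,x1,y1) in (("top",(210,150,410,280)),("side",(220,170,370,290))):
    d=load(n+"0.npz"); c=d["color"][y0:y1,x0:x1,::-1]
    cv2.imwrite(f"pics/{n}crop.png",cv2.resize(c,None,fx=4,fy=4,interpolation=cv2.INTER_CUBIC))
d=load("top0.npz"); P=depthpts(d)
for uv in [(250,215),(303,248),(330,182),(283,197),(373,207),(264,170),(160,212),(472,259)]: print(uv,P[uv[1],uv[0]].round(4))
m=((P[...,2]>.055)&(P[...,2]<.08)); m[:150]=0;m[215:]=0;m[:,:255]=0;m[:,400:]=0
g=cv2.cvtColor(d["color"],cv2.COLOR_RGB2GRAY)
m2=m&(g<110)
ys,xs=np.nonzero(m2); print(len(xs)); r=cv2.minAreaRect(P[ys,xs,:2].astype(np.float32)*1000); print("rail rect depth",r, P[ys,xs,2].mean())
# carton: white
hsv=cv2.cvtColor(d["color"],cv2.COLOR_RGB2HSV)
w=((hsv[...,1]<40)&(hsv[...,2]>150)).astype(np.uint8); 
t=((P[...,2]>.025)&(P[...,2]<.05)).astype(np.uint8)
t[:220]=0;t[275:]=0;t[:,:285]=0;t[:,325:]=0
ys,xs=np.nonzero(t); q=np.array([onz(d,u,v,.04)[:2] for u,v in zip(xs,ys)],np.float32)*1000
print("carton",len(xs),cv2.minAreaRect(q),q.mean(0),P[ys,xs,2].mean())
E
```

```text
(250, 215) [0.578  0.1907 0.0006]
(303, 248) [0.4908 0.0532 0.0361]
(330, 182) [ 0.6473 -0.01    0.0699]
(283, 197) [0.6184 0.1055 0.0309]
(373, 207) [ 0.5945 -0.1169  0.0374]
(264, 170) [0.6619 0.144  0.1129]
(160, 212) [0.581  0.4166 0.009 ]
(472, 259) [ 0.4655 -0.3432  0.0725]
1135
rail rect depth ((655.4400024414062, -2.917633056640625), (51.51568603515625, 307.678466796875), 2.002948760986328) 0.06456994511604959
carton 760 ((492.9974365234375, 52.055213928222656), (78.58612060546875, 55.40277099609375), 1.3075454235076904) [492.66333   52.991325] 0.03920921350177798
```

View pics/topcrop.png

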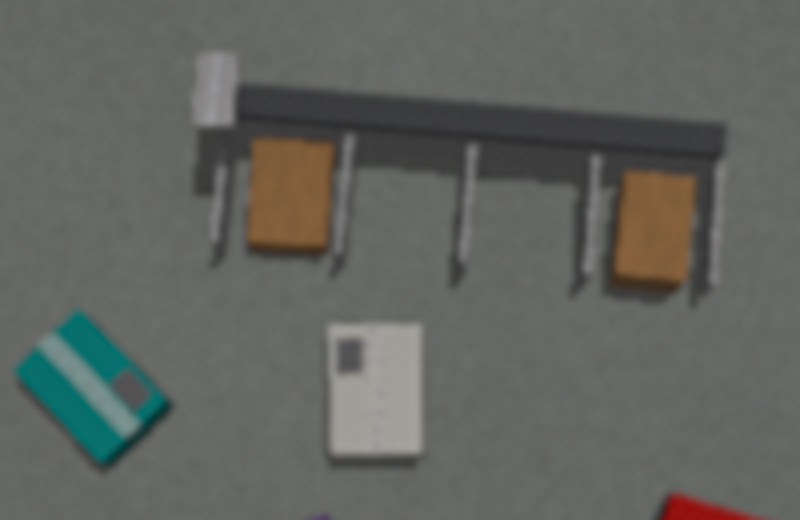

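View pics/sidecrop.png

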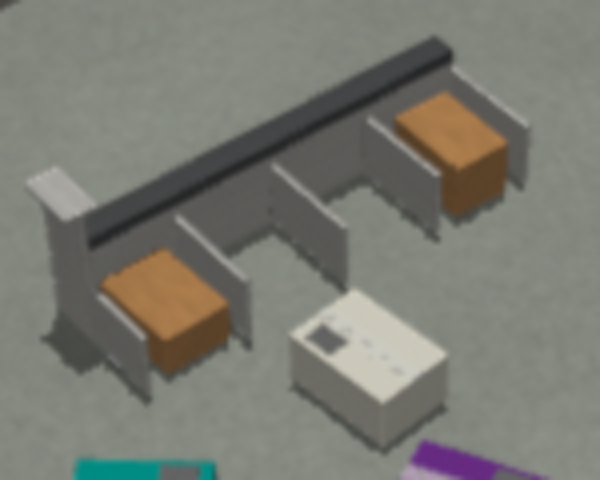

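```bash
python3 - <<'E'
from h import *
d=load("top0.npz"); s=load("side0.npz")
def rail(d,box,thr):
    x0,y0,x1,y1=box
    c=d["color"].astype(int); g=c.sum(2)/3
    m=np.zeros((480,640),np.uint8); m[y0:y1,x0:x1]=(g<thr)[y0:y1,x0:x1]
    n,l,st,_=cv2.connectedComponentsWithStats(m); k=1+st[1:,4].argmax()
    ys,xs=np.nonzero(l==k); q=np.array([onz(d,u,v,.066)[:2] for u,v in zip(xs,ys)],np.float32)*1000
    return xs,ys,q
for n,dd,box in (("top",d,(255,160,400,200)),("side",s,(225,170,350,245))):
  for thr in (60,70,80):
    xs,ys,q=rail(dd,box,thr); print(n,thr,len(xs),cv2.minAreaRect(q),q.mean(0))
g=d["color"].sum(2)//3
for u in (275,300,340,380): print(u,g[165:200,u])
# plate front top edges in top view crop px -> z=.05
for n,u,v in (("p5L",217,240),("p4",340,255),("p3",463,262),("p2",588,275),("p1R",713,282)):
    print(n,(onz(d,210+u/4-.4,150+v/4-.4,.05)*1000).round(1))
for n,u,v in (("L",142,350),("2",247,285),("3",345,228),("4",438,175),("5R",528,128)):
    print("side",n,(onz(s,220+u/4-.4,170+v/4-.4,.05)*1000).round(1))
for n,u,v in (("railRback",440,38),("railRfront",453,55)):print(n,(onz(s,220+u/4-.4,170+v/4-.4,.066)*1000).round(1))
for n,u,v in (("railRback",726,123),("railRfront",723,150)):print(n,(onz(d,210+u/4-.4,150+v/4-.4,.066)*1000).round(1))
# carton top corners side
for n,u,v in (("bl",292,335),("tl",355,290),("tr",447,355),("br",383,402)):print("cart",n,(onz(s,220+u/4-.4,170+v/4-.4,.04)*1000).round(1))
for n,u,v in (("tl",328,323),("tr",422,323),("br",422,455),("bl",331,455)):print("cartT",n,(onz(d,210+u/4-.4,150+v/4-.4,.04)*1000).round(1))
E
```

```text
top 60 472 ((642.5779418945312, -7.247802734375), (289.722900390625, 24.62226676940918), 83.2607192993164) [645.36694     1.9064589]
top 70 1908 ((639.5393676757812, 2.8721771240234375), (65.15170288085938, 315.43499755859375), 0.12906935811042786) [ 6.4316589e+02 -6.3067514e-01]
top 80 2148 ((640.973388671875, 2.8502655029296875), (69.59715270996094, 320.3833312988281), 0.7476207613945007) [642.24445     1.7577101]
side 60 276 ((640.4744873046875, -6.2791290283203125), (287.484375, 9.22671127319336), 85.71088409423828) [6.4099469e+02 4.1656506e-01]
side 70 684 ((647.05859375, -7.0996551513671875), (288.1181335449219, 25.567176818847656), 85.64790344238281) [646.73413  -4.50102]
side 80 819 ((647.834716796875, -7.205474853515625), (292.14288330078125, 27.97781753540039), 85.71768951416016) [648.01245    -2.6876848]
275 [ 99 101 102 103 102  93  77  63  60  59  60  61  60  55  48  54  59  62
  63  70  83  89  91  90  90  89  91  91  93  93  93  95  94  94  93]
300 [103 101 102 101 102 102 103  97  81  65  59  60  61  61  60  57  48  49
  57  61  62  60  60  60  60  61  72  90 101 102 
[... 244 characters left out ...]

  62  61  61  60  54  47  54  62  61  62  70  86  92  94  93  93  93]
p5L [581.7 149.6  50. ]
p4 [573.4  74.7  50. ]
p3 [5.701e+02 1.000e-01 5.000e+01]
p2 [563.1 -75.6  50. ]
p1R [ 559.8 -151.2   50. ]
side L [572.8 160.5  50. ]
side 2 [571.6  80.1  50. ]
side 3 [568.   3.  50.]
side 4 [563.6 -73.1  50. ]
side 5R [ 556.2 -147.4   50. ]
railRback [ 647.8 -156.6   66. ]
railRfront [ 629.1 -150.4   66. ]
railRback [ 654.4 -157.5   66. ]
railRfront [ 637.6 -155.5   66. ]
cart bl [529.   82.1  40. ]
cart tl [531.2  28.8  40. ]
cart tr [453.6  26.3  40. ]
cart br [452.2  79.7  40. ]
cartT tl [533.2  81.7  40. ]
cartT tr [534.   24.5  40. ]
cartT br [453.5  23.3  40. ]
cartT bl [452.7  78.   40. ]
```

```bash
python3 - <<'E'
from h import *
d=load("top0.npz"); s=load("side0.npz")
# edges of rail top: per column, sub-pixel back edge (floor->rail) and front edge (rail -> darker front face)
def prof(d,us,v0s,lo):
    g=cv2.cvtColor(d["color"],cv2.COLOR_RGB2GRAY).astype(float); B=[];F=[]
    for u in us:
        v0=int(round(v0s(u))); c=g[v0-8:v0+22,u]; 
        gr=np.diff(c); i=int(np.argmin(gr[:14])); w=gr[max(0,i-2):i+3]; B.append((u,v0-8+max(0,i-2)+0.5+(w*np.arange(len(w))).sum()/w.sum()))
        j=i+4+int(np.argmin(gr[i+4:i+14])); w=np.minimum(gr[j-1:j+2],0); F.append((u,v0-8+j-1+.5+(w*np.arange(3)).sum()/w.sum()))
    return np.array(B),np.array(F)
for n,dd,us,v0s in (("top",d,range(278,385,6),lambda u:172.5+(u-275)*.075*1.0),("side",s,range(255,325,5),lambda u:204+(u-280)*-.62+1)):
    B,F=prof(dd,us,v0s,0)
    for nm,E in (("back",B),("front",F)):
        Q=np.array([onz(dd,u,v,.066)[:2]*1000 for u,v in E]); 
        p=np.polyfit(Q[:,1],Q[:,0],1); r=Q[:,0]-np.polyval(p,Q[:,1]); k=abs(r)<3; p=np.polyfit(Q[k,1],Q[k,0],1)
        print(n,nm,"slope",p[0].round(4),"x@y=0",p[1].round(1),k.sum(),len(k),r.round(1))
# plates' centre lines, y at tops from top view: row through v
g=cv2.cvtColor(d["color"],cv2.COLOR_RGB2GRAY).astype(float)
for v in (196,202,208):
    row=g[v,260:395]; pk=[260+i for i in range(1,134) if row[i]>row[i-1] and row[i]>=row[i+1] and row[i]>112]
    print(v,[(u,*(onz(d,u,v,.05)[:2]*1000).round(1)) for u in pk])
E
```

```text
top back slope 0.0744 x@y=0 665.6 18 18 [ 0.4  0.1 -0.  -0.3 -0.2 -0.2 -0.  -0.2 -0.  -0.2  0.2  0.3  0.   0.2
  0.3 -0.  -0.1 -0.2]
top front slope 0.0741 x@y=0 647.6 18 18 [ 0.2 -0.2 -0.   0.2  0.1 -0.1  0.1 -0.7  0.1  0.1  0.2 -0.3 -0.3  0.6
  0.1 -0.5  0.4 -0. ]
side back slope 0.0749 x@y=0 664.7 14 14 [-0.4  0.2  0.   0.5  0.3 -0.1  0.1 -0.4 -0.8 -0.1  0.1  0.3  0.1  0. ]
side front slope 0.0747 x@y=0 644.9 14 14 [ 0.3  0.1  0.  -0.3 -0.   0.2 -0.1 -0.2 -0.1 -0.1  0.3 -0.1  0.1  0.1]
196 [(295, np.float64(616.6), np.float64(74.6)), (327, np.float64(617.6), np.float64(-3.4)), (358, np.float64(618.6), np.float64(-79.0)), (390, np.float64(619.6), np.float64(-157.0))]
202 [(264, np.float64(600.6), np.float64(149.8)), (295, np.float64(601.6), np.float64(74.3)), (358, np.float64(603.6), np.float64(-79.0)), (390, np.float64(604.7), np.float64(-156.8))]
208 [(263, np.float64(585.7), np.float64(151.8)), (326, np.float64(587.7), np.float64(-1.3)), (358, np.float64(588.7), np.float64(-79.0)), (389, np.float64(589.7), np.float64(-154.2))]
```

```bash
cat >> h.py <<'E'
O=np.array([569.6,1.9]); YAW=-4.26
def sw(x,y):
    c,s=np.cos(np.radians(YAW)),np.sin(np.radians(YAW)); return np.array([O[0]+c*x-s*y,O[1]+s*x+c*y])
def ws(p):
    c,s=np.cos(np.radians(YAW)),np.sin(np.radians(YAW)); q=np.asarray(p)[:2]-O; return np.array([c*q[0]+s*q[1],-s*q[0]+c*q[1]])
def state():
    from workcell import arm
    s=arm.sense(); M=R.from_quat(s["tcp_rot"]).as_matrix()
    print("t",round(s["time"],2),"tcp",(s["tool_pos"]*1000).round(1),"sorter xy",ws(s["tool_pos"]*1000).round(1),"F",s["wrist_force"].round(1),"gap",round(s["finger_gap"],2))
    print("tool y yaw",np.degrees(np.arctan2(M[1,1],M[0,1])).round(1),"z yaw",np.degrees(np.arctan2(M[1,2],M[0,2])).round(1),"x",M[:,0].round(3)); print("q",s["joint_positions"].round(2))
    return s,M
def go(tx,ty,tz):
    s,M=state(); dw=np.array([tx,ty,tz])-s["tool_pos"]*1000; print("shift in tool mm",(M.T@dw).round(1))
E
python3 -c "
from h import *
p=sw(86,110);print(p,sw(86,38),sw(86,-38),sw(36,-38)); print(ws([492.4,53.1])); go(p[0],p[1],150)"
```

```text
[663.53348188 105.20779729] [658.18513885  33.40671633] [652.53966566 -42.38331357] [602.67780388 -38.66918646]
[-80.78998074  45.32393421]
t 0.1 tcp [ 180.3 -597.7  230.3] sorter xy [-343.7 -626.9] F [-0.3  0.3 -0.3] gap 1.0
tool y yaw -73.2 z yaw -163.2 x [-0.     0.002 -1.   ]
q [-1.38  0.28 -0.03  1.27  0.    1.47]
shift in tool mm [  81.5 -533.4 -665.6]
```

Request:
{"method": "move_arm", "body": {"increments": [[[0,-22,-28,-6,0],[0,-44,-56,-12,0],[0,-66,-84,-18,0],[0,-88,-112,-24,0],[0,-110,-140,-30,0],[0,-132,-168,-36,0],[0,-154,-196,-42,0],[0,-176,-224,-48,0],[0,-198,-252,-54,0],[0,-220,-280,-60,0],[0,-242,-308,-66,0],[0,-264,-336,-69,0]]], "force": 30}}

```text
time: 1.3
tool_pos: [0.4261, -0.2464, 0.2305]
tcp_rot: [0.518, 0.483, -0.517, 0.481]
wrist_force: [0.2, 0.8, 0.8]
finger_gap: 0.001
```

```bash
python3 -c "
from h import *
p=sw(86,112); go(p[0],p[1],140)"
```

```text
t 1.3 tcp [ 426.1 -246.4  230.5] sorter xy [-124.7 -258.3] F [0.2 0.8 0.8] gap 0.0
tool y yaw -4.1 z yaw -94.1 x [-0.001  0.002 -1.   ]
q [-0.66  0.04 -0.31  1.23  0.    0.98]
shift in tool mm [  91.1  212.1 -369.3]
```

Request:
{"method": "move_arm", "body": {"increments": [[[0,20,-35,0,0],[0,40,-70,0,0],[0,60,-105,0,0],[0,80,-140,0,0],[0,100,-175,0,0],[0,120,-210,0,0],[10,140,-245,0,0],[20,160,-280,0,0],[35,180,-315,0,0],[50,200,-350,0,0],[65,212,-369,0,0],[80,212,-369,0,0]]]}}

```text
time: 2.5
tool_pos: [0.6648, 0.1095, 0.1496]
tcp_rot: [0.517, 0.484, -0.516, 0.482]
wrist_force: [-0.9, -0.0, -0.7]
finger_gap: -0.004
```

```bash
python3 -c "
from h import *
from workcell import viewer
for n in ('side','top'):
    d=viewer.snapshot(n); np.savez(n+'1.npz',**d)
    x0,y0,x1,y1=(220,110,370,250) if n=='side' else (220,120,420,270)
    cv2.imwrite('pics/%s1.png'%n,cv2.resize(d['color'][y0:y1,x0:x1,::-1],None,fx=4,fy=4))
p=sw(86,112); go(p[0],p[1],66)"
```

```text
t 2.6 tcp [660.9 106.8 147.4] sorter xy [ 83.2 111.4] F [-1.1 -0.4 -0.5] gap -0.0
tool y yaw -4.0 z yaw -94.0 x [-0.008  0.001 -1.   ]
q [ 0.06  0.41 -0.02  1.15  0.    1.7 ]
shift in tool mm [81.4  3.4 -0.5]
```

View pics/side1.png

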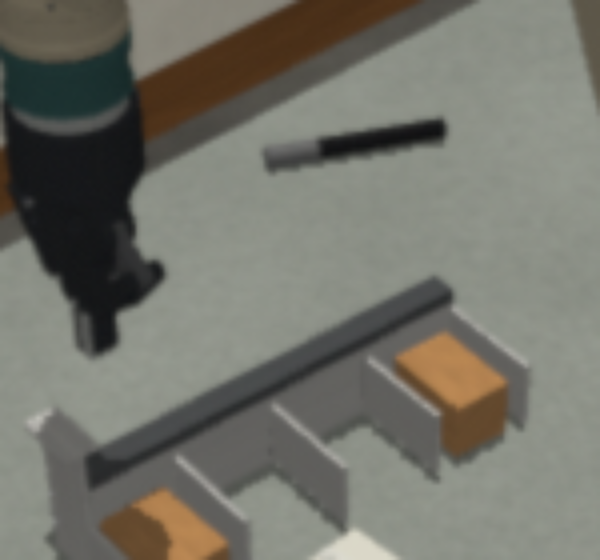

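View pics/top1.png

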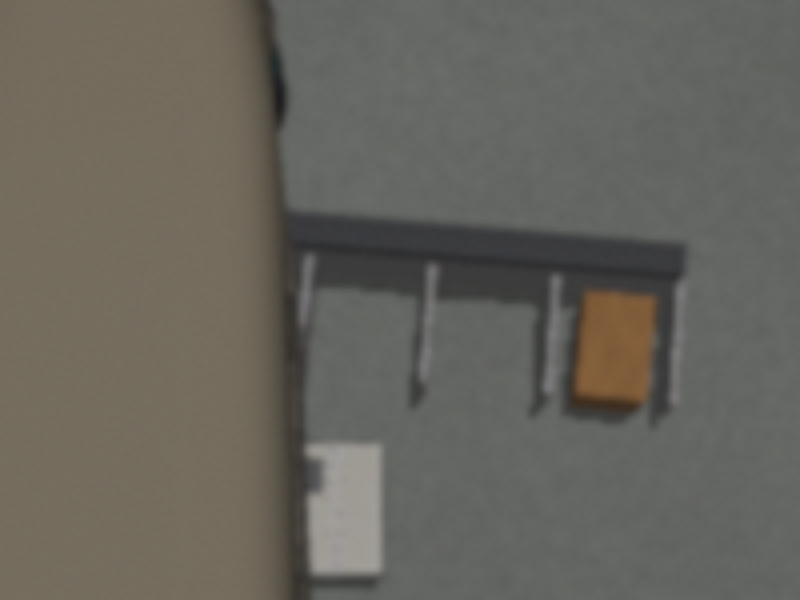

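```bash
python3 -c "
from h import *
d=load('side1.npz'); print((proj(d,[.6609,.1068,.1474])-[220,110])*4)"
```

```text
[104.51459905 349.98344256]
```

Request:
{"method": "move_arm", "body": {"increments": [[[15,3,0,0,0],[30,3,0,0,0],[45,3,0,0,0],[60,3,0,0,0],[68,3,0,0,0],[72,3,0,0,0],[72,3,0,0,0]]]}}

```text
time: 3.3
tool_pos: [0.6629, 0.1066, 0.0747]
tcp_rot: [-0.515, -0.485, 0.519, -0.48]
wrist_force: [0.2, 0.0, 0.1]
finger_gap: 0.001
```

```bash
python3 -c "
from h import *
p=sw(86,112); go(p[0],p[1],66)"
```

```text
t 3.3 tcp [662.9 106.6  74.7] sorter xy [ 85.2 111.3] F [0.2 0.  0.1] gap 0.0
tool y yaw -4.0 z yaw -94.0 x [-0.009  0.001 -1.   ]
q [ 0.06  0.47 -0.09  1.02  0.    1.7 ]
shift in tool mm [ 8.7  0.8 -0.6]
```

Request:
{"method": "move_arm", "body": {"increments": [[[3,0,0,0,0],[5,0,0,0,0],[6,0,0,0,0],[7,0,0,0,0],[7,0,0,0,0]]]}}

```text
time: 3.8
tool_pos: [0.6629, 0.1066, 0.0677]
tcp_rot: [-0.515, -0.485, 0.519, -0.48]
wrist_force: [0.1, -0.9, 0.0]
finger_gap: 0.003
```

Request:
{"method": "move_arm", "body": {"increments": [[[1,0,0,0,0],[1.5,0,0,0,0],[2,0,0,0,0],[2,0,0,0,0]]]}}

```text
time: 4.2
tool_pos: [0.6629, 0.1067, 0.0661]
tcp_rot: [-0.515, -0.485, 0.519, -0.48]
wrist_force: [-0.3, -0.3, 2.5]
finger_gap: 0.0
```

Request:
{"method": "move_arm", "body": {"increments": [[[0.8,0,0,0,0],[0.8,0,0,0,0],[0.8,0,8,0,0],[0.8,0,18,0,0],[0.8,0,28,0,0],[0.8,0,38,0,0],[0.8,0,48,0,0],[0.8,0,58,0,0],[0.8,0,66,0,0],[0.8,0,72,0,0],[0.8,0,73,0,0],[0.8,0,73,0,0]]]}}

```text
time: 5.4
tool_pos: [0.6586, 0.0331, 0.0661]
tcp_rot: [-0.516, -0.484, 0.519, -0.48]
wrist_force: [-0.2, 4.1, 5.8]
finger_gap: -0.0
```

```bash
python3 -c "
from h import *
p=sw(86,-36); go(p[0],p[1],66)"
```

```text
t 5.4 tcp [658.6  33.1  66.1] sorter xy [86.4 37.8] F [-0.2  4.1  5.8] gap -0.0
tool y yaw -4.1 z yaw -94.1 x [-0.007  0.002 -1.   ]
q [-0.05  0.46 -0.13  0.99  0.    1.59]
shift in tool mm [-0.1 -0.6 73.8]
```

Request:
{"method": "move_arm", "body": {"increments": [[[0.8,0,8,0,0],[0.8,0,18,0,0],[0.8,0,28,0,0],[0.8,0,38,0,0],[0.8,0,48,0,0],[0.8,0,58,0,0],[0.8,0,66,0,0],[0.8,0,72,0,0],[0.8,0,73,0,0],[0.8,0,73,0,0]]]}}

```text
time: 6.4
tool_pos: [0.6541, -0.0401, 0.0661]
tcp_rot: [-0.517, -0.484, 0.518, -0.48]
wrist_force: [0.3, 4.2, 6.6]
finger_gap: -0.001
```

```bash
python3 -c "
from h import *
p=sw(86,-36); go(p[0],p[1],66)"
```

```text
t 6.4 tcp [654.1 -40.1  66.1] sorter xy [ 87.4 -35.7] F [0.3 4.2 6.6] gap -0.0
tool y yaw -4.1 z yaw -94.1 x [-0.005  0.004 -1.   ]
q [-0.16  0.45 -0.14  0.98  0.    1.48]
shift in tool mm [ 0.1 -1.4  0.3]
```

Request:
{"method": "move_arm", "body": {"increments": [[[-15,0,0,0,0],[-35,0,0,0,0],[-60,0,0,0,0],[-60,-21,-17,0,0],[-60,-48,-40,0,0],[-60,-75,-63,0,0],[-60,-102,-86,0,0],[-60,-130,-109,0,0],[-60,-155,-130,0,0],[-60,-168,-140,0,0],[-60,-168,-140,0,0]]]}}

```text
time: 7.5
tool_pos: [0.495, 0.1114, 0.1274]
tcp_rot: [-0.516, -0.484, 0.518, -0.48]
wrist_force: [-0.2, -0.6, 0.5]
finger_gap: -0.0
```

```bash
python3 -c "
from h import *
from workcell import viewer
for n in ('side','top'):
    d=viewer.snapshot(n); np.savez(n+'2.npz',**d)
    x0,y0,x1,y1=(190,170,390,320) 
    cv2.imwrite('pics/%s2.png'%n,cv2.resize(d['color'][y0:y1,x0:x1,::-1],None,fx=4,fy=4))
p=sw(-80,104); go(p[0],p[1],13)"
```

```text
t 7.6 tcp [497.7 110.5 127.8] sorter xy [-79.8 103. ] F [ 0.7 -0.2 -0.5] gap -0.0
tool y yaw -4.1 z yaw -94.1 x [-0.003  0.003 -1.   ]
q [ 0.09  0.16 -0.41  1.01  0.    1.73]
shift in tool mm [114.8   0.2  -0.7]
```

View pics/side2.png

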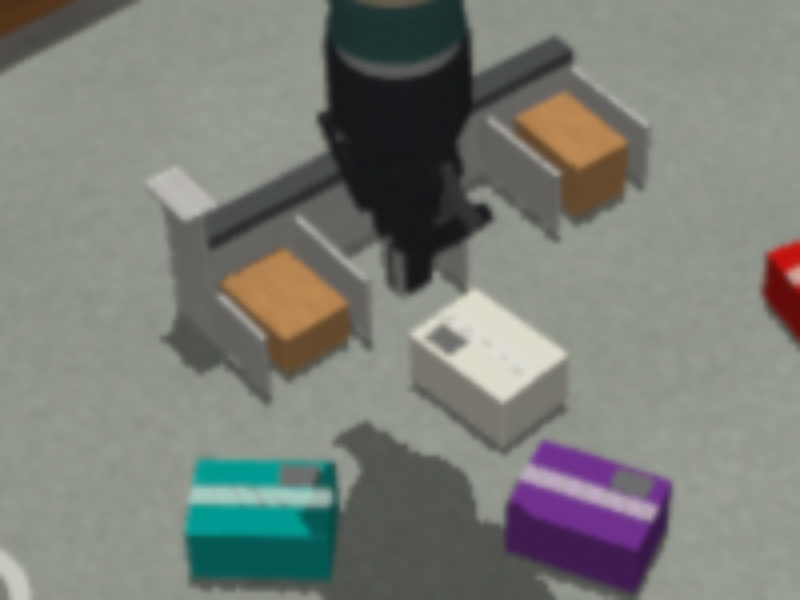

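Request:
{"method": "move_arm", "body": {"increments": [[[30,0,0,0,0],[60,0,0,0,0],[90,0,0,0,0],[108,0,0,0,0],[115,0,0,0,0],[115,0,0,0,0],[115,0,6,0,0],[115,0,12,0,0],[115,0,18,0,0],[115,0,24,0,0],[115,0,30,0,0],[115,0,36,0,0]]]}}

```text
time: 8.8
tool_pos: [0.4957, 0.0749, 0.0135]
tcp_rot: [0.518, 0.483, -0.517, 0.48]
wrist_force: [0.7, 2.9, 2.4]
finger_gap: 0.0
```

```bash
cat > look.py <<'E'
import sys
from h import *
from workcell import viewer
k=sys.argv[1]
for n in ('side','top'):
    d=viewer.snapshot(n); np.savez(n+k+'.npz',**d)
    x0,y0,x1,y1=(220,170,370,290) if n=='side' else (220,160,420,300)
    cv2.imwrite('pics/%s%s.png'%(n,k),cv2.resize(d['color'][y0:y1,x0:x1,::-1],None,fx=4,fy=4,interpolation=cv2.INTER_CUBIC))
    # white carton top: bright low-sat pixels -> z=.04
    hsv=cv2.cvtColor(d['color'],cv2.COLOR_RGB2HSV)
    m=np.zeros((480,640),np.uint8); 
    g=(hsv[...,1]<45)&(hsv[...,2]>(165 if n=='side' else 140)); m[y0:y1,x0:x1]=g[y0:y1,x0:x1]
    nn,l,st,ce=cv2.connectedComponentsWithStats(m)
    for i in 1+np.argsort(-st[1:,4])[:2]:
        ys,xs=np.nonzero(l==i); q=np.array([onz(d,u,v,.04)[:2] for u,v in zip(xs,ys)],np.float32)*1000
        r=cv2.minAreaRect(q); print(n,len(xs),'px',ce[i].round(0),'rect',np.round(r[0],1),np.round(r[1],1),round(r[2],1),'sorter',ws(r[0]).round(1))
state()
E
python3 look.py 3
```

```text
side 225 px [326. 255.] rect [470.4  24.4] [42.9 82.9] 46.6 sorter [-100.6   15.1]
side 115 px [235. 218.] rect [724.4 104.7] [23.1 48.1] 87.5 sorter [146.8 114. ]
top 378 px [316. 248.] rect [489.8  23.3] [30.5 76.4] 88.4 sorter [-81.2  15.5]
top 44 px [263. 173.] rect [679.3 157.3] [41.1  7.4] 1.8 sorter [ 97.8 163.1]
t 8.9 tcp [494.8  73.9  12.9] sorter xy [-80.   66.3] F [-0.1  0.6 -0.1] gap -0.0
tool y yaw -4.2 z yaw -94.2 x [-0.003  0.002 -1.   ]
q [ 0.02  0.28 -0.54  0.75  0.    1.66]
```

View pics/side3.png

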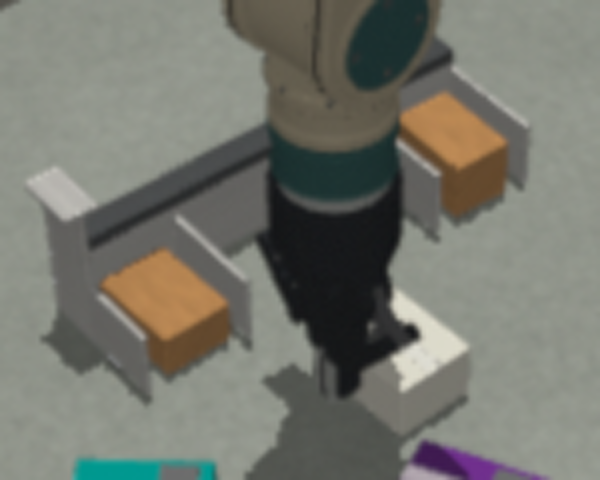

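View pics/top3.png

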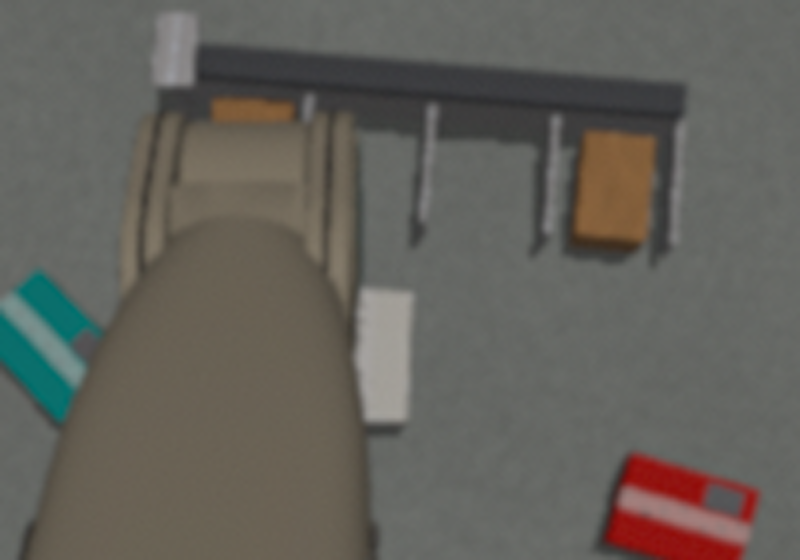

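Request:
{"method": "move_arm", "body": {"increments": [[[0,0,6,0,0],[0,0,12,0,0],[0,0,18,0,0],[0,0,24,0,0],[0,0,30,0,0],[0,0,36,0,0],[0,0,42,0,0],[0,0,48,0,0],[0,0,54,0,0],[0,0,60,0,0],[0,0,64,0,0],[0,0,66,0,0]]]}}

```text
time: 10.1
tool_pos: [0.4899, 0.0076, 0.0128]
tcp_rot: [-0.517, -0.483, 0.518, -0.48]
wrist_force: [-0.2, 2.3, 1.7]
finger_gap: -0.001
```

```bash
python3 look.py 4
```

```text
side 184 px [347. 244.] rect [474. -31.] [52.  62.1] 84.4 sorter [-92.9 -39.9]
side 113 px [235. 218.] rect [724.4 104.8] [22.7 48.1] 87.9 sorter [146.7 114.1]
top 48 px [263. 173.] rect [679.2 157.3] [41.1  7.4] 1.8 sorter [ 97.8 163.1]
top 45 px [232. 246.] rect [493.8 225.7] [71.6  4.4] 43.1 sorter [-92.2 217.5]
t 10.2 tcp [489.9   7.4  12.7] sorter xy [-79.9  -0.4] F [-0.4  0.6  0.6] gap -0.0
tool y yaw -4.2 z yaw -94.2 x [-0.003  0.    -1.   ]
q [-0.12  0.27 -0.56  0.74  0.    1.53]
```

View pics/top4.png

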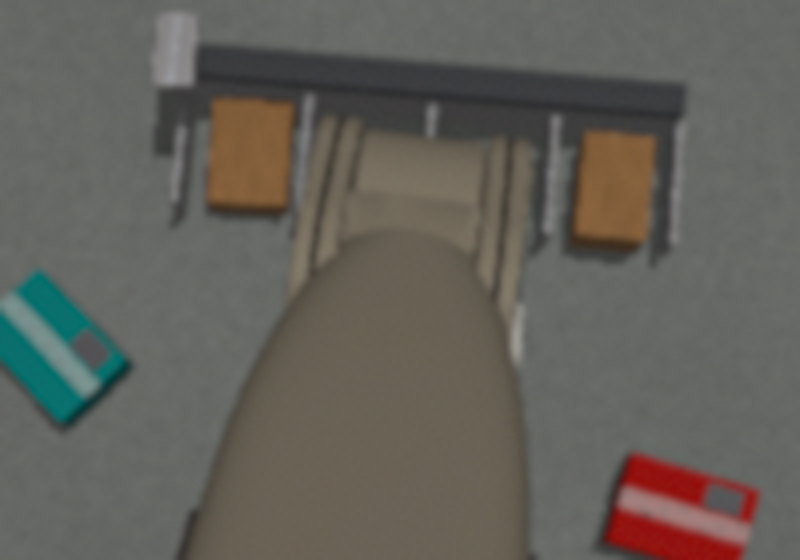

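View pics/side4.png

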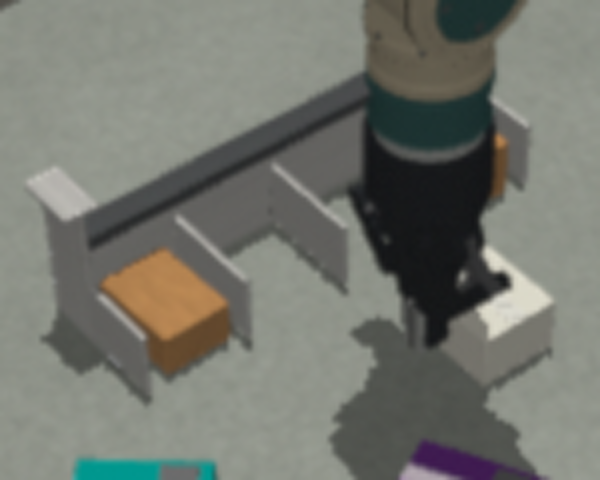

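Request:
{"method": "move_arm", "body": {"increments": [[[0,0,-15,0,0],[0,0,-35,0,0],[-30,0,-45,0,0],[-65,0,-50,-7,0],[-90,0,-50,-14,0],[-90,-10,-40,-22,0.2],[-90,-30,-30,-30,0.35],[-90,-50,-20,-38,0.35],[-90,-65,0,-46,0.35],[-90,-80,15,-54,0.35],[-90,-85,30,-62,0.35],[-90,-85,38,-70,0.35]]]}}

```text
time: 11.4
tool_pos: [0.4007, -0.0253, 0.1025]
tcp_rot: [0.146, 0.694, -0.147, 0.69]
wrist_force: [0.7, -0.7, -0.6]
finger_gap: 0.347
```

Request:
{"method": "move_arm", "body": {"increments": [[[0,0,0,-7,0.35],[0,0,0,-14,0.35],[0,0,0,-20,0.35],[0,0,0,-20,0.35]]]}}

```text
time: 11.8
tool_pos: [0.4002, -0.0258, 0.1022]
tcp_rot: [0.023, 0.709, -0.025, 0.704]
wrist_force: [0.1, 0.6, 0.7]
finger_gap: 0.351
```

```bash
python3 look.py 5
```

```text
side 501 px [340. 241.] rect [484.  -29.6] [57.7 82. ] 85.7 sorter [-83.1 -37.8]
side 125 px [235. 217.] rect [724.7 105. ] [24.3 47.9] 84.6 sorter [147.  114.3]
top 48 px [284. 292.] rect [385.6  97.1] [41.6  7.7] 25.5 sorter [-190.6   81.3]
top 46 px [263. 172.] rect [679.3 156.2] [ 8.  41.3] 87.6 sorter [ 97.9 162.1]
t 11.9 tcp [400.3 -25.6 102.2] sorter xy [-166.8  -40. ] F [ 0.3 -0.1 -0.9] gap 0.35
tool y yaw 85.9 z yaw -4.1 x [-0.006 -0.002 -1.   ]
q [-0.22 -0.   -0.65  0.93 -0.   -0.15]
```

View pics/top5.png

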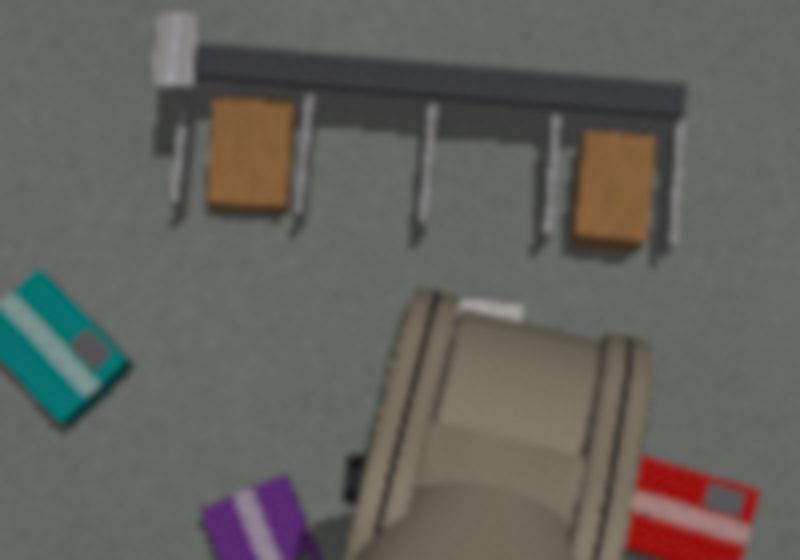

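View pics/side5.png

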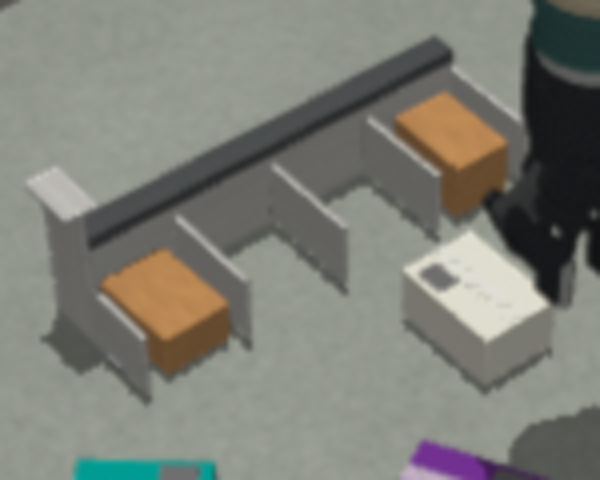

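Request:
{"method": "move_arm", "body": {"increments": [[[30,1,0,0,0.35],[60,1,0,0,0.35],[80,1,0,0,0.35],[89,1,0,0,0.35],[89,1,8,0,0.35],[89,1,18,0,0.35],[89,1,28,0,0.35],[89,1,35,0,0.35],[89,1,42,0,0.35],[89,1,49,0,0.35],[89,1,56,0,0.35],[89,1,63,0,0.35]]]}}

```text
time: 13.1
tool_pos: [0.4628, -0.0291, 0.0128]
tcp_rot: [0.024, 0.709, -0.026, 0.704]
wrist_force: [-4.2, -0.5, 3.9]
finger_gap: 0.352
```

```bash
python3 look.py 6
```

```text
side 116 px [235. 218.] rect [724.6 104.9] [24.2 47.6] 85.0 sorter [146.9 114.2]
side 109 px [323. 228.] rect [536.5 -31.8] [55.4 34.4] 87.8 sorter [-30.5 -36.1]
top 53 px [284. 292.] rect [385.5  97.5] [41.6  7.9] 23.3 sorter [-190.7   81.6]
top 50 px [263. 173.] rect [679.3 156.2] [ 8.  41.3] 87.6 sorter [ 97.9 162.1]
t 13.2 tcp [464.8 -29.5  13.1] sorter xy [-102.2  -39.1] F [ 0.3  0.5 -0. ] gap 0.35
tool y yaw 86.0 z yaw -4.0 x [-0.003 -0.002 -1.   ]
q [-0.2   0.23 -0.61  0.73 -0.   -0.13]
```

View pics/side6.png

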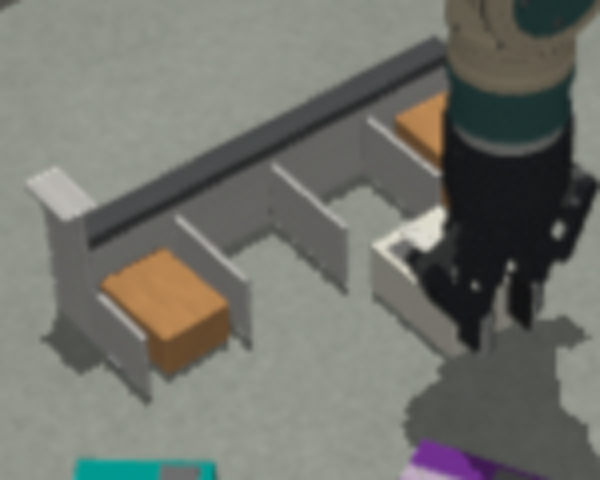

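Request:
{"method": "move_arm", "body": {"increments": [[[0,0,7,0,0.35],[0,0,14,0,0.35],[0,0,21,0,0.35],[0,0,28,0,0.35],[0,0,35,0,0.35],[0,0,42,0,0.35],[0,0,48,0,0.35],[0,0,54,0,0.35],[0,0,60,0,0.35],[0,0,65,0,0.35],[0,0,70,0,0.35],[0,0,74,0,0.35]]]}}

```text
time: 14.4
tool_pos: [0.5391, -0.0348, 0.0129]
tcp_rot: [0.024, 0.708, -0.026, 0.706]
wrist_force: [-1.5, -0.0, 0.1]
finger_gap: 0.352
```

```bash
python3 look.py 7
```

```text
side 107 px [235. 218.] rect [723.8 104.2] [22.  46.2] 84.6 sorter [146.2 113.4]
side 75 px [302. 214.] rect [620.7 -28.7] [29.  60.5] 25.4 sorter [ 53.3 -26.8]
top 43 px [263. 173.] rect [679.2 157.3] [41.1  7.4] 1.8 sorter [ 97.8 163.1]
top 36 px [234. 248.] rect [489.3 221.4] [59.3  3.4] 46.4 sorter [-96.3 212.9]
t 14.5 tcp [539.8 -34.8  13.1] sorter xy [-27.  -38.9] F [0.1 0.2 0.2] gap 0.35
tool y yaw 86.0 z yaw -4.0 x [-0.002 -0.003 -1.   ]
q [-0.18  0.34 -0.45  0.78 -0.   -0.11]
```

View pics/side7.png

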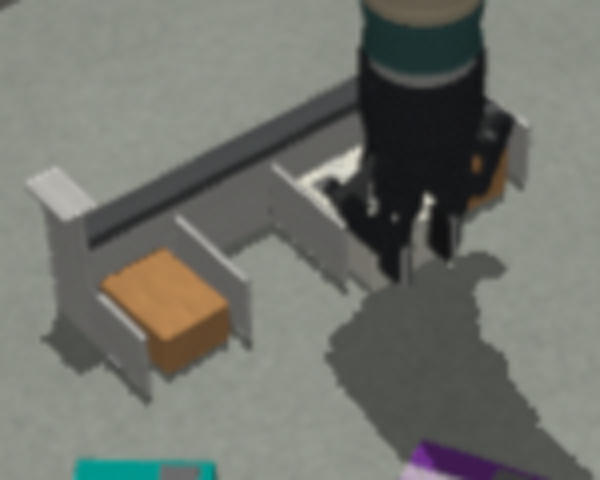

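Request:
{"method": "move_arm", "body": {"increments": [[[0,0,2,0,0.35],[0,0,4,0,0.35],[0,0,6,0,0.35],[0,0,8,0,0.35],[0,0,9,0,0.35],[0,0,9,0,0.35]]]}}

```text
time: 15.1
tool_pos: [0.5493, -0.0355, 0.0131]
tcp_rot: [0.024, 0.707, -0.026, 0.706]
wrist_force: [-0.5, -0.3, -1.1]
finger_gap: 0.357
```

Request:
{"method": "move_arm", "body": {"increments": [[[0,0,1,0,0.35],[0,0,2,0,0.35],[0,0,3,0,0.35],[0,0,3,0,0.35]]]}}

```text
time: 15.5
tool_pos: [0.5523, -0.0357, 0.0131]
tcp_rot: [0.024, 0.707, -0.026, 0.706]
wrist_force: [-1.8, 0.6, 2.2]
finger_gap: 0.346
```

Request:
{"method": "move_arm", "body": {"increments": [[[0,0,1,0,0.35],[0,0,1.5,0,0.35],[0,0,1.5,0,0.35]]]}}

```text
time: 15.8
tool_pos: [0.5522, -0.0357, 0.013]
tcp_rot: [0.024, 0.708, -0.026, 0.705]
wrist_force: [-5.1, 0.1, 4.9]
finger_gap: 0.348
```

```bash
python3 look.py 8
```

```text
side 108 px [235. 218.] rect [723.8 104.2] [22.  46.2] 84.6 sorter [146.2 113.4]
side 29 px [302. 209.] rect [634.3 -43.5] [13.  23.2] 13.7 sorter [ 67.9 -40.5]
top 45 px [263. 173.] rect [679.3 156.2] [ 7.8 41.3] 87.9 sorter [ 97.9 162. ]
top 36 px [234. 248.] rect [489.3 221.4] [59.3  3.4] 46.4 sorter [-96.3 212.9]
t 15.9 tcp [552.2 -35.8  13. ] sorter xy [-14.5 -38.8] F [-6.2 -0.3  4.7] gap 0.35
tool y yaw 85.9 z yaw -4.1 x [-0.004 -0.003 -1.   ]
q [-0.18  0.36 -0.42  0.79 -0.   -0.11]
```

Request:
{"method": "move_arm", "body": {"increments": [[[0,0,1.5,0,0.35],[0,0,2.5,0,0.35],[0,0,2.5,0,0.35]]]}}

```text
time: 16.2
tool_pos: [0.5521, -0.0357, 0.0127]
tcp_rot: [0.024, 0.71, -0.026, 0.703]
wrist_force: [-7.2, 0.7, 6.8]
finger_gap: 0.352
```

```bash
python3 look.py 9
```

```text
side 107 px [235. 218.] rect [723.8 104.2] [22.  46.2] 84.6 sorter [146.2 113.4]
side 29 px [302. 209.] rect [634.3 -43.5] [13.  23.2] 13.7 sorter [ 67.9 -40.5]
top 45 px [263. 173.] rect [679.2 157.3] [41.1  7.4] 1.8 sorter [ 97.8 163.1]
top 34 px [233. 247.] rect [489.3 221.4] [59.3  3.4] 46.4 sorter [-96.3 212.9]
t 16.3 tcp [552.1 -35.7  12.7] sorter xy [-14.6 -38.8] F [-7.6  0.3  5.6] gap 0.35
tool y yaw 85.9 z yaw -4.1 x [-0.009 -0.002 -1.   ]
q [-0.18  0.36 -0.42  0.8  -0.   -0.11]
```

View pics/side9.png

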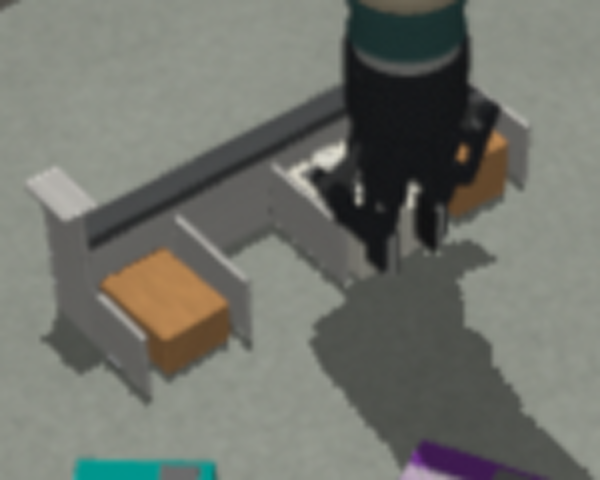

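Request:
{"method": "move_arm", "body": {"increments": [[[0,0,-6,0,0.35],[0,0,-15,0,0.35],[0,0,-30,0,0.35],[0,0,-50,0,0.35],[-30,0,-70,0,0.35],[-65,0,-95,0,0.35],[-100,0,-120,0,0.35],[-130,0,-145,0,0.35],[-150,0,-160,0,0.35],[-150,-45,-160,0,0.35],[-150,-90,-160,0,0.35],[-150,-135,-160,0,0.35]]]}}

```text
time: 17.5
tool_pos: [0.3847, -0.1601, 0.1653]
tcp_rot: [0.023, 0.709, -0.026, 0.705]
wrist_force: [-0.8, -0.3, -0.2]
finger_gap: 0.349
```

Request:
{"method": "move_arm", "body": {"increments": [[[0,-45,0,0,0.35],[0,-90,0,0,0.35],[0,-135,0,0,0.35],[0,-160,0,0,0.35],[0,-160,0,0,0.35]]]}}

```text
time: 18.0
tool_pos: [0.374, -0.3236, 0.1665]
tcp_rot: [0.023, 0.708, -0.029, 0.706]
wrist_force: [1.2, -0.6, -0.0]
finger_gap: 0.351
```

```bash
python3 look.py 10
```

```text
side 391 px [310. 216.] rect [600.8 -36.7] [54.9 78. ] 86.4 sorter [ 34.  -36.2]
side 90 px [235. 218.] rect [724.5 104.6] [20.2 41.4] 85.7 sorter [146.9 113.9]
top 585 px [342. 205.] rect [601.7 -39.3] [53.9 75.6] 84.7 sorter [ 35.1 -38.7]
top 95 px [263. 172.] rect [679.2 154.7] [15.9 41.8] 85.7 sorter [ 97.9 160.5]
t 18.1 tcp [ 373.4 -319.9  165.9] sorter xy [-171.8 -335.5] F [ 0.1  1.  -1.1] gap 0.35
tool y yaw 86.0 z yaw -4.0 x [-0.005 -0.004 -1.   ]
q [-0.84  0.09 -0.4   1.08 -0.01 -0.77]
```

View pics/top10.png

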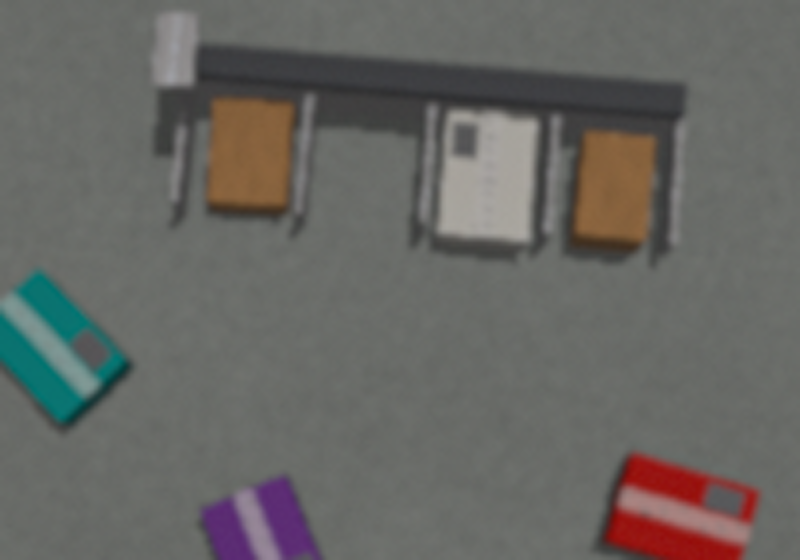

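View pics/side10.png

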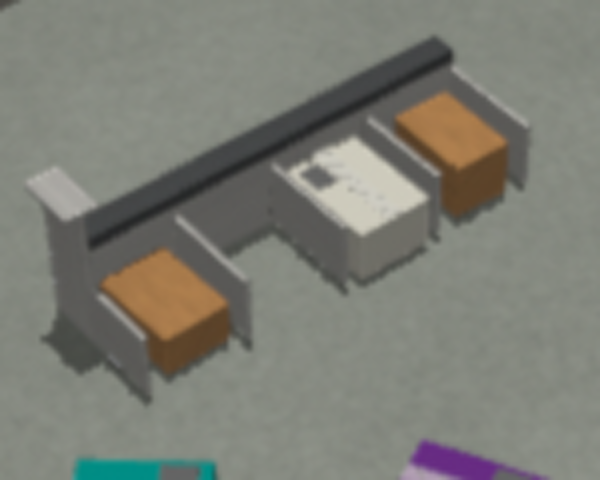

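```bash
python3 - <<'E'
from h import *
d=load('top10.npz');s=load('side10.npz')
for uv in ((437,237),(531,243),(443,110),(540,118)): print('top carton',ws(onz(d,220+uv[0]/4-.4,160+uv[1]/4-.4,.04)[:2]*1000).round(1))
for uv in ((420,224),(546,236)): print('top plate',ws(onz(d,220+uv[0]/4-.4,160+uv[1]/4-.4,.05)[:2]*1000).round(1))
for uv in ((363,235),(427,197),(352,137)): print('side carton',ws(onz(s,220+uv[0]/4-.4,170+uv[1]/4-.4,.04)[:2]*1000).round(1))
for uv in ((346,228),(438,175)): print('side plate',ws(onz(s,220+uv[0]/4-.4,170+uv[1]/4-.4,.05)[:2]*1000).round(1))
# before/after for bystanders
for a,b,n in ((load('top0.npz'),d,'top'),(load('side0.npz'),s,'side')):
    df=np.abs(a['color'].astype(int)-b['color']).max(2)>30
    for nm,(x0,y0,x1,y1) in (dict(gapA=(266,183,297,215),gapD=(359,190,388,225),teal=(210,225,256,270),purple=(268,275,306,320),purp2=(196,300,244,340),red=(368,270,412,308),jar=(450,240,492,280),tape=(135,200,185,250)) if n=='top' else dict(boxes=(240,225,280,270),teal=(232,280,280,320),purple=(312,278,362,320),tape=(148,300,205,360))).items():
        print(n,nm,df[y0:y1,x0:x1].sum())
E
```

```text
top carton [ -5.9 -11. ]
top carton [ -4.6 -68.5]
top carton [74. -8.]
top carton [ 74.1 -68. ]
top plate [-0.8 -0.1]
top plate [ -1.5 -76.6]
side carton [ -5.4 -10.2]
side carton [ -3.6 -63.7]
side carton [ 71.8 -62.8]
side plate [-2.1  0.5]
side plate [ -0.4 -75.3]
top gapA 0
top gapD 0
top teal 0
top purple 0
top purp2 0
top red 0
top jar 2
top tape 0
side boxes 0
side teal 0
side purple 36
side tape 0
```

```bash
python3 -c "
from workcell import arm; print(arm.close_job())"
```

```text
the job is handed in; nothing more can be done
None
```

The job is done and handed in at about 18 s of the 67 s allowed; no verdict was reported.

- **Counting:** The tall end plate is on the left. I slid a shut fingertip along the rail from the first gap's section to the second's and stopped on the third's. It was still pressing there with about 6 N, and I lifted straight off.
- **Pushing:** With the fingertips near the bench, I pushed the white carton sideways until it faced the third gap. I then pushed it straight in until it stopped against the back panel. It was never gripped or lifted. The tool did not move further at about 7 N, and I backed off clear.

**Last checks:**
- **Position:** The carton's centre is at sorter x of about 34 to 35 and y of about -36 to -39 mm; home is (36, -38). It sticks out about 4 mm in front, also as expected. The 1 to 2 mm shortfall in x is within camera error.
- **Angle:** The front edge looked about 1° off square, which is also within measurement error.
- **Other things:** Before and after pictures from the top camera show the sorted boxes, look-alikes, tape roll and jar unmoved. In the side camera a few pixels differed around one purple box. I took this to be the arm's shadow, because the top camera showed no change there.

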